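Set out the tool holders from the lidded chest

TASK

Set out the tool holders for the next lathe job: first move everything that is lying on the lid of the grey steel chest onto the plywood board; then swing the lid up and back until it rests open by itself, move every tool holder (block with a square bit) from the chest into the open steel tray, and finally shut the lid. The round collar stays in the chest, and the other things on the bench stay where they are.

Things in the scene. Friction and masses are not known exactly. Their poses are not given: they have to be found in the camera images.
- chest: grey sheet-steel chest, fixed on the bench: 150 deep (its x) x 300 wide (its y) x 85 mm high, walls and floor 4 mm, open on top under the lid. Origin: centre of its underside. Its x axis points away from the robot, towards the hinge side
- lid (a joint): the chest's lid, hinged on the chest's far (+x) upper rim; rad, 0 = shut, grows as the front edge rises, stop at 1.8. About 0.45 kg, no catch or spring: it falls shut of its own weight from anywhere before upright (1.57) and rests open by itself against the stop once swung past about 1.65
- lid_hinge (a point): middle of the lid's hinge line, which runs along the chest's y, 85 mm above the bench. The lid is a 5 mm plate reaching 155 mm forward from here; its upper face is 90 mm above the bench when shut
- lid_bar (a point): centre of the lid's pull bar: a round steel bar 10 mm thick and 130 mm long, parallel to the hinge, held by two end arms in the plane of the lid, 35 mm clear in front of the lid's front edge (fingers fit between); centre 195 mm from the hinge line and, with the lid shut, 88 mm above the bench. The bar can turn between the fingers while the lid swings. The point's x axis lies in the lid, from bar to hinge
- tray: open shallow steel tray, fixed: 150 (its x) x 250 (its y) x 25 mm high, walls and floor 4 mm. Origin: centre of its underside. To the left or the right of the chest
- board: plain plywood board, fixed flat on the bench: 160 (its x) x 250 (its y) x 15 mm thick. Origin: centre of its underside. On the other side of the chest from the tray
- holder1_mid (a point): tool holder: dark steel block 60 long (its x) x 24 wide (its y) x 44 tall (its z) mm, with a 12 mm square steel tool bit sticking 27 mm out of its +x end at mid-height; 0.25 to 0.45 kg. The point is the centre of the block (without the bit). Starts upright in the chest, its length roughly front to back. May be absent (then None)
- holder2_mid (a point): tool holder: dark steel block 60 long (its x) x 24 wide (its y) x 44 tall (its z) mm, with a 12 mm square steel tool bit sticking 27 mm out of its +x end at mid-height; 0.25 to 0.45 kg. The point is the centre of the block (without the bit). Starts upright in the chest, its length roughly front to back. May be absent (then None)
- holder3_mid (a point): tool holder: dark steel block 60 long (its x) x 24 wide (its y) x 44 tall (its z) mm, with a 12 mm square steel tool bit sticking 27 mm out of its +x end at mid-height; 0.25 to 0.45 kg. The point is the centre of the block (without the bit). Starts upright in the chest, its length roughly front to back. May be absent (then None)
- vee_mid (a point): vee block: steel, 50 long (x) x 46 wide (y) x 41 mm tall (z), V groove along its top; about 0.5 kg. The point is on its middle axis 20 mm above its underside; may be absent (then None). Starts on the closed lid
- strap_mid (a point): slotted clamp strap: flat dark steel bar 110 long (x) x 28 wide (y) x 16 mm thick (z), with a long slot in the middle; about 0.3 kg. The point is its centre; may be absent (then None). Starts on the closed lid
- step_mid (a point): step block: steel staircase of three steps, 60 long (x) x 30 wide (y) x 36 mm tall (z, highest at +x); the lowest step is 12 mm tall, the middle one (over x from -12 to +30 mm) reaches 24 mm, the top one spans x from +6 to +30 mm; about 0.35 kg. The point is the centre of its outline box, 18 mm above its underside; may be absent (then None). Starts on the closed lid
- collar_mid (a point): plain round steel collar (ring) 42 mm across, 26 mm high, lying flat in the chest among the tool holders: stays in the chest. The point is its centre
- wrench: spanner 160 mm long lying on the bench in front of the chest, nearer the robot; leave alone
- sleeve: tapered solid steel drill sleeve standing in front of the chest, 44 mm across the top, 55 mm tall; origin under its foot; leave alone
- oilcan: round tin, 60 mm across, 120 mm tall, standing behind the chest; origin under its foot; leave alone
- case: black instrument case 70 x 120 x 35 mm behind the chest; origin under it; leave alone
- chuckkey: T-shaped steel chuck key, 110 mm across its handle, lying outside on the left of the bench; leave alone

How it is judged (in metres and radians):
On the way, in this order (a step that is already met when the one before it is completed fails the run):
1. everything that lay on the lid is on the plywood board and the lid is still shut (x of vee_mid in the frame of board between -0.08 and 0.08 m and y of vee_mid in the frame of board between -0.125 and 0.125 m and z of vee_mid in the frame of board between 0.018 and 0.05 m and x of strap_mid in the frame of board between -0.08 and 0.08 m and y of strap_mid in the frame of board between -0.125 and 0.125 m and z of strap_mid in the frame of board between 0.018 and 0.05 m and x of step_mid in the frame of board between -0.08 and 0.08 m and y of step_mid in the frame of board between -0.125 and 0.125 m and z of step_mid in the frame of board between 0.018 and 0.05 m and value of joint lid below 0.15 rad), for 0.2 s.
2. the lid is swung back and open (value of joint lid above 1.6 rad), for 0.3 s.
3. every tool holder is in the steel tray (x of holder1_mid in the frame of tray between -0.072 and 0.072 m and y of holder1_mid in the frame of tray between -0.122 and 0.122 m and z of holder1_mid in the frame of tray between 0.008 and 0.045 m and x of holder2_mid in the frame of tray between -0.072 and 0.072 m and y of holder2_mid in the frame of tray between -0.122 and 0.122 m and z of holder2_mid in the frame of tray between 0.008 and 0.045 m and x of holder3_mid in the frame of tray between -0.072 and 0.072 m and y of holder3_mid in the frame of tray between -0.122 and 0.122 m and z of holder3_mid in the frame of tray between 0.008 and 0.045 m), for 0.2 s.
At the end, for the whole second after the job is handed in: The lid is shut (under 0.06 rad); every thing that lay on it rests on the plywood board, its centre within the board's outline; every tool holder rests in the tray, its centre within the tray's walls and under 45 mm above the bench; the collar is still in the chest; all at rest (all of step 3 and x of vee_mid in the frame of board between -0.08 and 0.08 m and y of vee_mid in the frame of board between -0.125 and 0.125 m and z of vee_mid in the frame of board between 0.018 and 0.05 m and x of strap_mid in the frame of board between -0.08 and 0.08 m and y of strap_mid in the frame of board between -0.125 and 0.125 m and z of strap_mid in the frame of board between 0.018 and 0.05 m and x of step_mid in the frame of board between -0.08 and 0.08 m and y of step_mid in the frame of board between -0.125 and 0.125 m and z of step_mid in the frame of board between 0.018 and 0.05 m and linear speed of each of holder1, holder2, holder3, vee, strap, step below 0.02 m/s and value of joint lid below 0.06 rad and x of collar_mid in the frame of chest between -0.075 and 0.075 m and y of collar_mid in the frame of chest between -0.15 and 0.15 m and z of collar_mid in the frame of chest between 0.005 and 0.06 m); the robot touches nothing.
It fails at once if the wrench is pushed more than 4 cm or tipped over (distance of wrench from where it was at the start of the episode above 0.04 m or angle between wrench's own z axis and vertical above 0.6 rad).
It fails at once if the sleeve is pushed more than 4 cm or tipped over (distance of sleeve from where it was at the start of the episode above 0.04 m or angle between sleeve's own z axis and vertical above 0.6 rad).
It fails at once if the oilcan is pushed more than 4 cm or tipped over (distance of oilcan from where it was at the start of the episode above 0.04 m or angle between oilcan's own z axis and vertical above 0.6 rad).
It fails at once if the case is pushed more than 4 cm or tipped over (distance of case from where it was at the start of the episode above 0.04 m or angle between case's own z axis and vertical above 0.6 rad).
It fails at once if the chuckkey is pushed more than 4 cm or tipped over (distance of chuckkey from where it was at the start of the episode above 0.04 m or angle between chuckkey's own z axis and vertical above 0.6 rad).
Of holder1, holder2, holder3 only 2 to 3 are there at a start; the rules pass over those that are not, and their reading is None.
Of vee, strap, step only 2 to 3 are there at a start; the rules pass over those that are not, and their reading is None.
At some moment in a run one of vee, strap, step may be knocked a few centimetres aside while the robot is not near it.
Once in a run the grip may slacken for a moment while it holds something.
It also fails if it takes over 210 s, if anything falls off the work surface, if the arm or the gripper's body presses on something with over 40 N, if the wrist force passes 120 N, or if a joint passes its speed limit or range.

ROBOT

A 6-joint arm with a two-finger parallel gripper is mounted at the origin on the work surface. World frame = base frame: x ahead of the robot, y to its left, z up, the work surface at z = 0. Lengths are in mm, angles in rad, forces in N, time in s.
With the tool pointing down it reaches from about 275 to 825 mm from the base axis. Payload 5.2 kg.
Tool frame: the origin (TCP) lies at the centre of the arm's flange, where the gripper is bolted on; the fingertips stand 186 mm ahead of it and the grasp point (between the pads) lies 167 mm ahead of it (ctrl.tcp_to_tips is the z of the fingertips in the tool frame, in mm); z points along the fingers, y is the line along which they close (so a half turn about z gives the same grasp; the last joint's range is limited). The gripper opens to 93 mm and grips with 3 to 60 N. Pads are 15 mm wide; open, the fingers measure 128 mm over their backs; the gripper's body (75 mm by 188 mm) begins 65 mm behind the grasp point.
Start: joints at [-1.525, 0.259, 1.535, -0, 1.348, -0.203], TCP at [135.454, -533.065, 404.753] pointing down, gripper open.
Joint ranges: [-3.14, 3.14], [-0.91, 2.08], [0.19, 2.58], [-1.22, 4.36], [0.22, 2.71], [-3.12, 3.12]. Speed limits (rad/s): [2.57, 2.57, 3.14, 3.14, 3.14, 3.14].

INTERFACE

Orientations are given as a unit quaternion [w, x, y, z].
In Python, from bench import ctrl gives the robot as it stands. The module is installed in compiled form; this text tells all that it offers.
- The arm moves only by the tool move_arm, never from a script. Its argument "deltas" is a list of rows, each a list of 3 entries, a list of its own where there are three numbers: the finger opening in m, from 0 to 0.093, then the shift along the tool's x, y, z in m, then the turn about the tool's z in degrees. A call has 1 to 20 rows; each row shifts and turns the commanded pose from where the row before left it, along the tool's axes as they then stand; what a row does not reach is not made up. A row lasts 1/12 s, in which the tool goes at most 41.7 mm and 7.16 degrees, less where a joint would pass 70% of its speed; a pose out of reach is approached as far as the arm can. A call is refused whole if a number of a shift passes 0.0417 or a number of a turn 7.16, either way. A call with a gripper value outside its range is refused whole. The fingers move at their own pace and stop on an object; "squeeze" is the grip in N (left out, the last holds). Time passes only in rows, so rows that do not move let the fingers close. It gives the time, the measured TCP pose, the force, the opening and the grip force at its end, in the units of the state.
- ctrl.observe(): the state, without advancing time (a new reading comes with each control period).
- ctrl.read_camera(name): name is "scene" or "top"; returns a dict with "img" (420x560x3 uint8, red, green, blue), "fx", "fy", "cx", "cy" (pixels), "pose" (4x4, takes a point from camera to world coordinates). Camera axes: x right, y down, z forward; pixel columns grow to the right and rows downward; lengths in mm; the calibration is good to about 2 mm. A picture is of the moment at which its call begins. There is no depth.
- ctrl.sign_off(): hands the job in; it is judged then, once.
The state is a dict: "t": time; "qpos": joint angles; "qvel": joint speeds; "effort": joint torques, N m; "ee_pos": TCP position; "tcp_rot": TCP orientation; "contact_force": force on the tool from outside, world axes, zero at the start; "wrist_torque": the same for the moment, N m; "finger_gap": finger opening in mm; "gripper_force": force on a finger pad.
Only numpy, scipy, OpenCV 4.12 (cv2) and the standard library are available. Lean on these libraries where they do the work, as an engineer would, in place of code of your own. Each camera call takes 0.05 s, during which the arm holds its last target. There are 200 camera calls.

## Working session

There is one attempt and no reset: what is moved stays moved. The work goes in short steps, Python scripts to look and compute and a tool call to move; the robot and the scene stay as the last step left them, time stands still between calls to the robot, and variables do not carry over. Pictures are saved under pics/ and viewed, at most 14 in all, crops included, and the job is handed in when it is done.

Besides the shell and the picture viewer there is one more tool, called after "Request:" in YAML: its name, and indented under it one key for each argument. move_arm: Moves the arm, as the interface text tells. Its arguments: {"type":"object","properties":{"deltas":{"type":"array"},"squeeze":{"type":"number"}},"required":["deltas"]}

```bash
mkdir -p pics
cat > h.py <<'E'
import numpy as np, cv2
from bench import ctrl
def snap(name,fn):
    c=ctrl.read_camera(name); cv2.imwrite(f'pics/{fn}.png',cv2.cvtColor(c['img'],cv2.COLOR_RGB2BGR)); np.savez(f'{name}.npz',**c); return c
def pt(name,uv,z):
    c=np.load(f'{name}.npz'); T=c['pose']; out=[]
    for u,v in np.atleast_2d(uv):
        d=T[:3,:3]@np.array([(u-c['cx'])/c['fx'],(v-c['cy'])/c['fy'],1]); o=T[:3,3]
        out.append((o+d*(z-o[2])/d[2])[:2])
    return np.round(np.array(out),1)
def px(name,P):
    c=np.load(f'{name}.npz'); T=c['pose']; q=(np.atleast_2d(P)-T[:3,3])@T[:3,:3]
    return np.round(np.c_[c['fx']*q[:,0]/q[:,2]+c['cx'],c['fy']*q[:,1]/q[:,2]+c['cy']],1)
E
python3 - <<'E'
from h import *
np.set_printoptions(suppress=True,precision=3)
for n in('scene','top'):
    c=snap(n,n+'0'); print(c['fx'],c['cx'],c['cy'],c['pose'])
s=ctrl.observe(); print({k:np.round(v,3) for k,v in s.items()}, ctrl.tcp_to_tips)
E
```

```text
473.9013028576993 287.68167652349996 212.5904140788363 [[   0.193    0.519   -0.833 1746.238]
 [   0.981   -0.093    0.169 -123.88 ]
 [   0.01    -0.85    -0.527  834.588]
 [   0.       0.       0.       1.   ]]
512.0790189844361 276.7306073377964 208.59152933161837 [[  -0.007   -0.987    0.161  400.855]
 [  -1.       0.009    0.013   99.702]
 [  -0.014   -0.161   -0.987 1341.061]
 [   0.       0.       0.       1.   ]]
{'t': np.float64(0.1), 'qpos': array([-1.525,  0.259,  1.536, -0.   ,  1.348, -0.203]), 'qvel': array([ 0.001, -0.001, -0.002,  0.001, -0.001,  0.001]), 'effort': array([  0.001, -43.821, -28.464,   0.072,   0.036,  -0.   ]), 'ee_pos': array([ 135.431, -532.895,  403.998]), 'tcp_rot': array([-0.001,  0.992,  0.124,  0.   ]), 'contact_force': array([ 0.147, -0.598, -0.008]), 'wrist_torque': array([-0.04 , -0.008, -0.027]), 'gripper_force': np.float64(0.0), 'finger_gap': np.float64(92.962)} 186.1
```

View pics/top0.png

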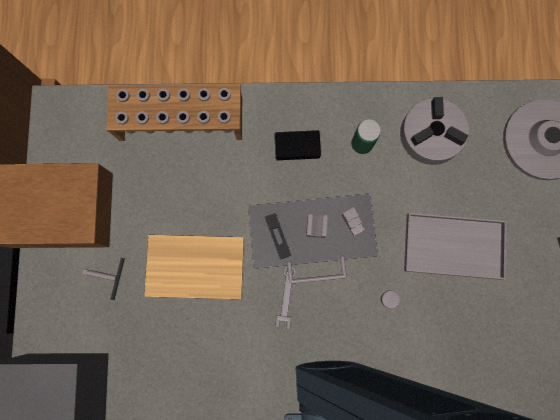

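View pics/scene0.png

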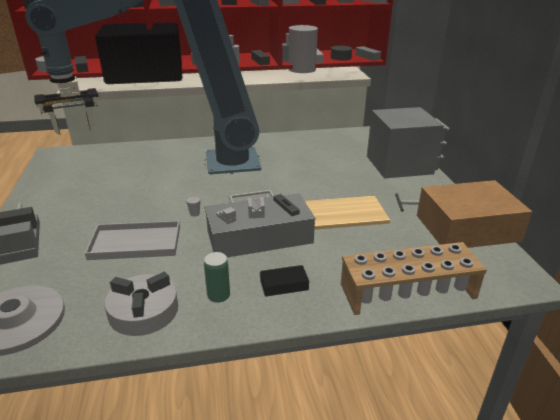

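Top view: lid with strap (278,236), vee (317,226) and step (354,221). The board is at left (195,267), the tray at right (455,246), and the wrench (287,297) lies partly under the left end of the pull bar (343,268). I'll enlarge the middle.

Run:
```python
from h import *
i=cv2.imread('pics/top0.png')[185:335,240:400]; cv2.imwrite('pics/c0.png',cv2.resize(i,None,fx=4,fy=4,interpolation=cv2.INTER_CUBIC)[:600])
i=cv2.imread('pics/top0.png')[200:320,140:520]
print('lid',pt('top',[(249,205),(371,195),(377,257),(254,268)],90))
print('board',pt('top',[(148,235),(243,236),(242,299),(145,297)],15))
print('tray',pt('top',[(408,213),(504,220),(504,278),(406,272)],25))
```

```text
lid [[ 614.3  184.7]
 [ 636.7 -118.1]
 [ 483.2 -127.1]
 [ 458.8  172.2]]
board [[550.  453.6]
 [545.3 205.2]
 [383.8 207.1]
 [390.4 455.9]]
tray [[ 600.6 -223.3]
 [ 580.2 -469.1]
 [ 432.  -457.6]
 [ 448.9 -211. ]]
```

View pics/c0.png

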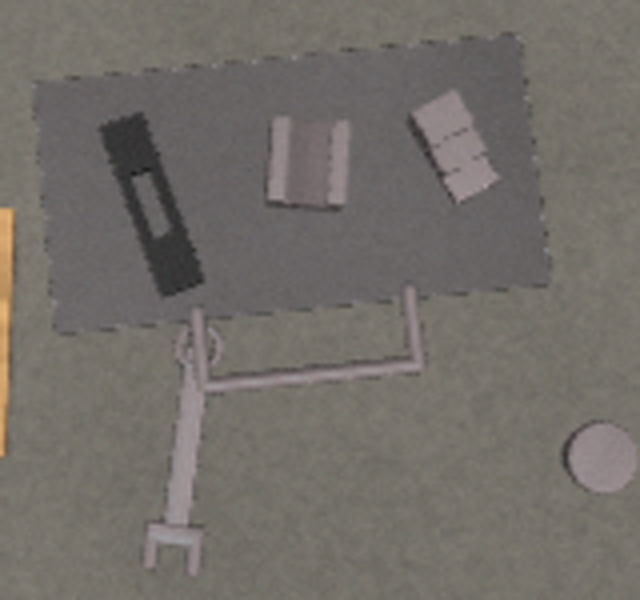

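The enlarged view shows, in crop pixels: strap corners (100,128),(145,112),(204,282),(163,296); vee block top corners (273,117)…(267,203), groove running front to back; step block (410,112)…(462,202), tall end at the far side. The wrench ring is below the bar's left end, so I'll hold the bar at its middle or to the right of it.

```bash
cat >> h.py <<'E'
def go(X,Y,tipz,ang=None):
    """deltas from the current pose to a tip target; ang = world angle (deg) of tool x"""
    s=ctrl.observe(); w,x,y,z=s['tcp_rot']; a=2*np.arctan2(y,x); d=np.array([X,Y,tipz+186.1])-s['ee_pos']
    ca,sa=np.cos(a),np.sin(a); v=np.array([ca*d[0]+sa*d[1],sa*d[0]-ca*d[1],-d[2]])
    ad=np.degrees(a); t=0 if ang is None else (ad-ang+90)%180-90
    print('shift mm (tool)',v.round(1),'turn',round(t,1),'now ang',round((ad+180)%360-180,1),'gap',s['finger_gap'].round(1),'F',s['contact_force'].round(1),'tip',(s['ee_pos']-[0,0,186.1]).round(1),'t',s['t'].round(1),'q6',s['qpos'][5].round(2))
E
python3 - <<'E'
from h import *
C=lambda L:[(240+(x+.5)/4-.5,185+(y+.5)/4-.5) for x,y in L]
def ob(n,L,z):
    p=pt('top',C(L),z); r=cv2.minAreaRect(p.astype(np.float32)); print(n,p.tolist(),'rect',r,'mean',p.mean(0))
ob('strap',[(100,128),(145,112),(204,282),(163,296)],106)
ob('vee',[(273,117),(351,121),(347,209),(267,203)],131)
print('step top', pt('top',C([(410,112),(457,90),(430,148),(475,128)]),126).tolist(),'mid',pt('top',C([(445,172),(490,155)]),114).tolist(),'low',pt('top',C([(462,202),(498,180)]),102).tolist())
print('bar', pt('top',C([(210,386),(415,367)]),91))
go(550,30,300,4)
E
```

```text
strap [[582.4, 145.4], [592.1, 117.9], [488.2, 83.0], [480.0, 107.8]] rect ((535.57421875, 113.42262268066406), (109.59239959716797, 29.160566329956055), 19.42905044555664) mean [535.675 113.525]
vee [[584.5, 41.1], [581.7, -5.3], [529.0, -1.8], [532.9, 45.5]] rect ((556.92236328125, 20.125083923339844), (47.45447540283203, 52.81610870361328), 86.20035552978516) mean [557.025  19.875]
step top [[587.6, -41.2], [600.7, -69.7], [565.7, -52.5], [577.5, -79.8]] mid [[552.7, -62.7], [562.8, -90.0]] low [[535.8, -74.0], [549.0, -96.2]]
bar [[426.5  79.9]
 [437.  -44.1]]Traceback (most recent call last):
  File "<stdin>", line 9, in <module>
  File "h.py", line 19, in go
    print('shift mm (tool)',v.round(1),'turn',round(t,1),'now ang',round((ad+180)%360-180,1),'gap',s['finger_gap'].round(1),'F',s['contact_force'].round(1),'tip',(s['ee_pos']-[0,0,186.1]).round(1),'t',s['t'].round(1),'q6',s['qpos'][5].round(2))
                                                                                                   ^^^^^^^^^^^^^^^^^^^^^
AttributeError: 'float' object has no attribute 'round'
```

```bash
sed -i "s/s\['finger_gap'\].round(1)/round(float(s['finger_gap']),1)/;s/s\['t'\].round(1)/round(float(s['t']),1)/;s/s\['qpos'\]\[5\].round(2)/round(float(s['qpos'][5]),2)/" h.py
python3 -c "
from h import *
go(535.6,113.5,170,20)"
```

```text
shift mm (tool) [ 547.  -528.    47.9] turn -5.7 now ang 14.3 gap 93.0 F [ 0.1 -0.6 -0. ] tip [ 135.4 -532.9  217.9] t 0.1 q6 -0.2
```

Request:
move_arm:
  deltas:
    - [0.06,[0.0274,-0.0264,0],-5.7]
    - [0.06,[0.03,-0.0235,0],0]
    - [0.06,[0.03,-0.0235,0],0]
    - [0.06,[0.03,-0.0235,0],0]
    - [0.06,[0.03,-0.0235,0],0]
    - [0.06,[0.03,-0.0235,0],0]
    - [0.06,[0.03,-0.0235,0],0]
    - [0.06,[0.03,-0.0235,0],0]
    - [0.06,[0.03,-0.0235,0],0]
    - [0.06,[0.03,-0.0235,0],0]
    - [0.06,[0.03,-0.0235,0],0]
    - [0.06,[0.03,-0.0235,0],0]
    - [0.06,[0.03,-0.0235,0],0]
    - [0.06,[0.03,-0.0235,0],0]
    - [0.06,[0.03,-0.0235,0],0]
    - [0.06,[0.03,-0.0235,0],0]
    - [0.06,[0.03,-0.0235,0],0]
    - [0.06,[0.03,-0.0235,0],0]
    - [0.06,[0,0,0],0]
    - [0.06,[0,0,0],0]
  squeeze: 30

```text
t: 1.77
ee_pos: [498.8, 50.5, 404.0]
tcp_rot: [-0.0, 0.985, 0.175, -0.001]
contact_force: [0.1, -0.1, -0.5]
finger_gap: 60.0
gripper_force: 0.0
```

```bash
python3 -c "
from h import *
go(535.6,113.5,93,20)"
```

```text
shift mm (tool) [ 56.3 -46.4 124.9] turn 0.2 now ang 20.2 gap 60.0 F [ 0.1 -0.1 -0.5] tip [498.8  50.5 217.9] t 1.8 q6 1.1
```

Request:
move_arm:
  deltas:
    - [0.06,[0.0282,-0.0232,0],0]
    - [0.06,[0.0282,-0.0232,0],0]
    - [0.06,[0,0,0.035],0]
    - [0.06,[0,0,0.035],0]
    - [0.06,[0,0,0.03],0]
    - [0.06,[0,0,0.015],0]
    - [0.06,[0,0,0.01],0]
    - [0.06,[0,0,0],0]
    - [0.06,[0,0,0],0]
    - [0.0,[0,0,0],0]
    - [0.0,[0,0,0],0]
    - [0.0,[0,0,0],0]
    - [0.0,[0,0,0],0]
    - [0.0,[0,0,0],0]
    - [0.0,[0,0,0],0]
    - [0.0,[0,0,0],0]
    - [0.0,[0,0,-0.01],0]
    - [0.0,[0,0,-0.02],0]
    - [0.0,[0,0,-0.02],0]
    - [0.0,[0,0,0],0]
  squeeze: 40

```text
t: 3.43
ee_pos: [536.9, 111.6, 333.5]
tcp_rot: [0.001, 0.985, 0.173, 0.003]
contact_force: [0.3, 0.7, -2.6]
finger_gap: 27.5
gripper_force: 40.0
```

```bash
python3 -c "
from h import *
go(467,400,25,-1)"
```

```text
shift mm (tool) [  32.8 -294.9  122.4] turn 21.0 now ang 20.0 gap 27.5 F [ 0.3  0.7 -2.6] tip [536.9 111.6 147.4] t 3.4 q6 1.22
```

Request:
move_arm:
  deltas:
    - [0.0,[0.0041,-0.0368,0],0]
    - [0.0,[0.0041,-0.0368,0],0]
    - [0.0,[0.0041,-0.0368,0],0]
    - [0.0,[0.0041,-0.0368,0],0]
    - [0.0,[0.0041,-0.0368,0],0]
    - [0.0,[0.0041,-0.0368,0],0]
    - [0.0,[0.0041,-0.0368,0],0]
    - [0.0,[0.0041,-0.0368,0],0]
    - [0.0,[0,0,0.01],7]
    - [0.0,[0,0,0.03],7]
    - [0.0,[0,0,0.03],7]
    - [0.0,[0,0,0.025],0]
    - [0.0,[0,0,0.01],0]
    - [0.0,[0,0,0],0]
    - [0.0,[0,0,0],0]

```text
t: 4.68
ee_pos: [466.2, 399.5, 224.4]
tcp_rot: [0.0, 1.0, -0.009, -0.0]
contact_force: [0.5, -0.3, -3.7]
finger_gap: 27.2
gripper_force: 40.0
```

```bash
python3 -c "
from h import *
go(467,400,22,-1)"
```

```text
shift mm (tool) [ 0.8 -0.5 16.3] turn -0.0 now ang -1.0 gap 27.2 F [ 0.5 -0.3 -3.7] tip [466.2 399.5  38.3] t 4.7 q6 2.12
```

Request:
move_arm:
  deltas:
    - [0.0,[0,0,0.008],0]
    - [0.0,[0,0,0.005],0]
    - [0.0,[0,0,0.003],0]
    - [0.0,[0,0,0],0]
    - [0.045,[0,0,0],0]
    - [0.045,[0,0,0],0]
    - [0.045,[0,0,0],0]
    - [0.045,[0,0,-0.02],0]
    - [0.045,[0,0,-0.04],0]
    - [0.045,[0,0,-0.04],0]
    - [0.07,[0,0,-0.04],0]
    - [0.07,[0,0,-0.02],3]
    - [0.07,[0,0,0],0]

```text
t: 5.77
ee_pos: [467.1, 400.4, 376.1]
tcp_rot: [-0.003, 0.999, -0.036, 0.005]
contact_force: [0.8, 0.7, 1.2]
finger_gap: 60.7
gripper_force: 0.0
```

```bash
python3 -c "
from h import *
go(557,20,95,-4)"
```

```text
shift mm (tool) [117.3 372.8  95. ] turn -0.2 now ang -4.2 gap 60.7 F [0.8 0.7 1.2] tip [467.1 400.4 190. ] t 5.8 q6 2.17
```

Run:
```python
from h import *
a=cv2.imread('pics/top0.png'); snap('top','top1'); b=cv2.imread('pics/top1.png')
d=cv2.absdiff(a,b).max(2)
for n,(u0,u1,v0,v1) in dict(vee=(300,335,205,245),step=(336,376,200,245)).items(): print(n,(d[v0:v1,u0:u1]>25).sum(),d[v0:v1,u0:u1].mean())
```

```text
vee 0 7.037142857142857
step 0 6.937777777777778
```

Nothing has moved. On to the vee block.

Request:
move_arm:
  deltas:
    - [0.07,[0.0117,0.0373,0],0]
    - [0.07,[0.0117,0.0373,0],0]
    - [0.07,[0.0117,0.0373,0],0]
    - [0.07,[0.0117,0.0373,0],0]
    - [0.07,[0.0117,0.0373,0],0]
    - [0.07,[0.0117,0.0373,0],0]
    - [0.07,[0.0117,0.0373,0],0]
    - [0.07,[0.0117,0.0373,0],0]
    - [0.07,[0.0117,0.0373,0],0]
    - [0.07,[0.0117,0.0373,0],0]
    - [0.07,[0,0,0.015],0]
    - [0.07,[0,0,0.03],0]
    - [0.07,[0,0,0.025],0]
    - [0.07,[0,0,0.015],0]
    - [0.07,[0,0,0.006],0]
    - [0.07,[0,0,0],0]

```text
t: 7.15
ee_pos: [555.3, 19.3, 276.6]
tcp_rot: [-0.0, 0.999, -0.035, -0.002]
contact_force: [0.5, -0.5, 0.0]
finger_gap: 70.1
gripper_force: 0.0
```

```bash
python3 -c "
from h import *
go(557,20,96,-4)"
```

```text
shift mm (tool) [ 1.6 -0.8 -5.5] turn -0.0 now ang -4.0 gap 70.1 F [ 0.5 -0.5  0. ] tip [555.3  19.3  90.5] t 7.2 q6 1.47
```

Request:
move_arm:
  deltas:
    - [0.07,[0,0,-0.003],0]
    - [0.0,[0,0,0],0]
    - [0.0,[0,0,0],0]
    - [0.0,[0,0,0],0]
    - [0.0,[0,0,0],0]
    - [0.0,[0,0,0],0]
    - [0.0,[0,0,0],0]
    - [0.0,[0,0,-0.01],0]
    - [0.0,[0,0,-0.02],0]
    - [0.0,[0,0,-0.02],0]
    - [0.0,[0,0,0],0]
    - [0.0,[0,0,0],0]
  squeeze: 45

```text
t: 8.15
ee_pos: [556.6, 19.2, 331.5]
tcp_rot: [0.0, 0.999, -0.035, 0.001]
contact_force: [0.9, -0.4, -6.9]
finger_gap: 45.9
gripper_force: 45.0
```

```bash
python3 -c "
from h import *
go(467,330,19,-1)"
```

```text
shift mm (tool) [-111.3 -303.7  126.4] turn -3.0 now ang -4.0 gap 45.9 F [ 0.9 -0.4 -6.9] tip [556.6  19.2 145.4] t 8.2 q6 1.48
```

Request:
move_arm:
  deltas:
    - [0.0,[-0.0139,-0.038,0],0]
    - [0.0,[-0.0139,-0.038,0],0]
    - [0.0,[-0.0139,-0.038,0],0]
    - [0.0,[-0.0139,-0.038,0],0]
    - [0.0,[-0.0139,-0.038,0],0]
    - [0.0,[-0.0139,-0.038,0],0]
    - [0.0,[-0.0139,-0.038,0],0]
    - [0.0,[-0.0139,-0.038,0],-3]
    - [0.0,[0,0,0.02],0]
    - [0.0,[0,0,0.035],0]
    - [0.0,[0,0,0.03],0]
    - [0.0,[0,0,0.02],0]
    - [0.0,[0,0,0.005],0]
    - [0.0,[0,0,0],0]
    - [0.0,[0,0,0],0]

```text
t: 9.4
ee_pos: [467.2, 330.3, 220.7]
tcp_rot: [0.0, 1.0, -0.009, -0.0]
contact_force: [0.4, -0.6, -4.6]
finger_gap: 45.8
gripper_force: 45.0
```

```bash
python3 -c "
from h import *
go(467,330,18,-1)"
```

```text
shift mm (tool) [-0.2  0.3 16.6] turn -0.1 now ang -1.1 gap 45.8 F [ 0.4 -0.6 -4.6] tip [467.2 330.3  34.6] t 9.4 q6 2.01
```

Request:
move_arm:
  deltas:
    - [0.0,[0,0,0.008],0]
    - [0.0,[0,0,0.005],0]
    - [0.0,[0,0,0.0025],0]
    - [0.0,[0,0,0],0]
    - [0.062,[0,0,0],0]
    - [0.062,[0,0,0],0]
    - [0.062,[0,0,0],0]
    - [0.062,[0,0,-0.02],0]
    - [0.062,[0,0,-0.04],0]
    - [0.062,[0,0,-0.04],0]
    - [0.062,[0,0,-0.04],-7]
    - [0.062,[0,0,-0.03],-7]
    - [0.062,[0,0,0],-7]
    - [0.062,[0,0,0],-7]
    - [0.062,[0,0,0],-3]
    - [0.062,[0,0,0],0]

```text
t: 10.73
ee_pos: [466.9, 330.4, 376.2]
tcp_rot: [-0.0, 0.966, 0.259, 0.001]
contact_force: [-0.4, -0.3, -0.3]
finger_gap: 62.0
gripper_force: 0.0
```

Run:
```python
from h import *
a=cv2.imread('pics/top0.png'); snap('top','top2'); b=cv2.imread('pics/top2.png')
d=cv2.absdiff(a,b).max(2)
print((d[200:245,336:376]>25).sum())
go(570.9,-68.8,94,29.7)
```

```text
1
shift mm (tool) [-108.7  397.9   95.8] turn 0.2 now ang 29.9 gap 62.0 F [-0.6 -0.2  0.6] tip [466.9 330.4 189.8] t 10.8 q6 1.47
```

Request:
move_arm:
  deltas:
    - [0.062,[-0.0099,0.0362,0],0]
    - [0.062,[-0.0099,0.0362,0],0]
    - [0.062,[-0.0099,0.0362,0],0]
    - [0.062,[-0.0099,0.0362,0],0]
    - [0.062,[-0.0099,0.0362,0],0]
    - [0.062,[-0.0099,0.0362,0],0]
    - [0.062,[-0.0099,0.0362,0],0]
    - [0.062,[-0.0099,0.0362,0],0]
    - [0.062,[-0.0099,0.0362,0],0]
    - [0.062,[-0.0099,0.0362,0],0]
    - [0.062,[-0.0099,0.0362,0],0]
    - [0.062,[0,0,0.015],0]
    - [0.062,[0,0,0.03],0]
    - [0.062,[0,0,0.025],0]
    - [0.062,[0,0,0.015],0]
    - [0.062,[0,0,0.008],0]
    - [0.062,[0,0,0],0]
    - [0.062,[0,0,0],0]

```text
t: 12.28
ee_pos: [571.7, -69.0, 282.6]
tcp_rot: [0.0, 0.966, 0.258, 0.0]
contact_force: [-0.3, -0.5, -0.1]
finger_gap: 62.3
gripper_force: 0.0
```

```bash
python3 -c "
from h import *
go(570.9,-68.8,94,30)"
```

```text
shift mm (tool) [-0.6 -0.6  2.5] turn -0.1 now ang 29.9 gap 62.3 F [-0.3 -0.5 -0.1] tip [571.7 -69.   96.5] t 12.3 q6 0.74
```

Request:
move_arm:
  deltas:
    - [0.06,[0,0,0.0025],0]
    - [0.0,[0,0,0],0]
    - [0.0,[0,0,0],0]
    - [0.0,[0,0,0],0]
    - [0.0,[0,0,0],0]
    - [0.0,[0,0,0],0]
    - [0.0,[0,0,0],0]
    - [0.0,[0,0,-0.01],0]
    - [0.0,[0,0,-0.02],0]
    - [0.0,[0,0,-0.03],0]
    - [0.0,[0,0,0],0]
    - [0.0,[0,0,0],0]
  squeeze: 40

```text
t: 13.28
ee_pos: [571.9, -69.2, 341.4]
tcp_rot: [0.001, 0.966, 0.258, 0.002]
contact_force: [-0.4, -0.7, -3.7]
finger_gap: 29.5
gripper_force: 40.0
```

```bash
python3 -c "
from h import *
go(467,260,20,-1)"
```

```text
shift mm (tool) [  73.5 -337.6  135.3] turn 31.0 now ang 30.0 gap 29.5 F [-0.4 -0.7 -3.7] tip [571.9 -69.2 155.3] t 13.3 q6 0.73
```

Request:
move_arm:
  deltas:
    - [0.0,[0.0082,-0.0375,0],0]
    - [0.0,[0.0082,-0.0375,0],0]
    - [0.0,[0.0082,-0.0375,0],0]
    - [0.0,[0.0082,-0.0375,0],0]
    - [0.0,[0.0082,-0.0375,0],0]
    - [0.0,[0.0082,-0.0375,0],0]
    - [0.0,[0.0082,-0.0375,0],0]
    - [0.0,[0.0082,-0.0375,0],0]
    - [0.0,[0.0082,-0.0375,0],0]
    - [0.0,[0,0,0],7]
    - [0.0,[0,0,0],7]
    - [0.0,[0,0,0.01],7]
    - [0.0,[0,0,0.02],7]
    - [0.0,[0,0,0.03],3]
    - [0.0,[0,0,0.03],0]
    - [0.0,[0,0,0.02],0]
    - [0.0,[0,0,0.01],0]
    - [0.0,[0,0,0],0]
    - [0.0,[0,0,0],0]

```text
t: 14.87
ee_pos: [466.7, 260.2, 219.2]
tcp_rot: [0.0, 1.0, -0.009, -0.001]
contact_force: [0.3, -0.8, -3.5]
finger_gap: 29.8
gripper_force: 40.0
```

```bash
python3 -c "
from h import *
go(467,260,20,-1)"
```

```text
shift mm (tool) [ 0.3  0.2 13.1] turn -0.0 now ang -1.0 gap 29.8 F [ 0.3 -0.8 -3.5] tip [466.7 260.2  33.1] t 14.9 q6 1.89
```

Request:
move_arm:
  deltas:
    - [0.0,[0,0,0.008],0]
    - [0.0,[0,0,0.003],0]
    - [0.0,[0,0,0.001],0]
    - [0.0,[0,0,0],0]
    - [0.045,[0,0,0],0]
    - [0.045,[0,0,0],0]
    - [0.045,[0,0,0],0]
    - [0.045,[0,0,-0.02],0]
    - [0.045,[0,0,-0.04],0]
    - [0.045,[0,0,-0.04],0]
    - [0.045,[0,0,-0.04],-7]
    - [0.045,[0,0,-0.03],-7]
    - [0.045,[0,0,0],-7]
    - [0.045,[0,0,0],-7]
    - [0.045,[0,0,0],-7]
    - [0.045,[0,0,0],-7]
    - [0.045,[0,0,0],-7]
    - [0.045,[0,0,0],-7]
    - [0.045,[0,0,0],-7]
    - [0.045,[0,0,0],0]

```text
t: 16.53
ee_pos: [466.8, 260.3, 378.3]
tcp_rot: [0.0, 0.856, 0.517, 0.0]
contact_force: [1.1, -0.4, -0.2]
finger_gap: 45.1
gripper_force: 0.0
```

Run:
```python
from h import *
snap('top','top3')
b=cv2.imread('pics/top3.png')[195:345,130:390]; cv2.imwrite('pics/c3.png',cv2.resize(b,None,fx=3,fy=3,interpolation=cv2.INTER_CUBIC))
go(432,8,120,94.2)
```

```text
shift mm (tool) [-238.8   88.4   72.1] turn -32.4 now ang 61.8 gap 45.3 F [-0.4  0.1  0.4] tip [466.9 260.3 192.1] t 16.6 q6 0.79
```

View pics/c3.png

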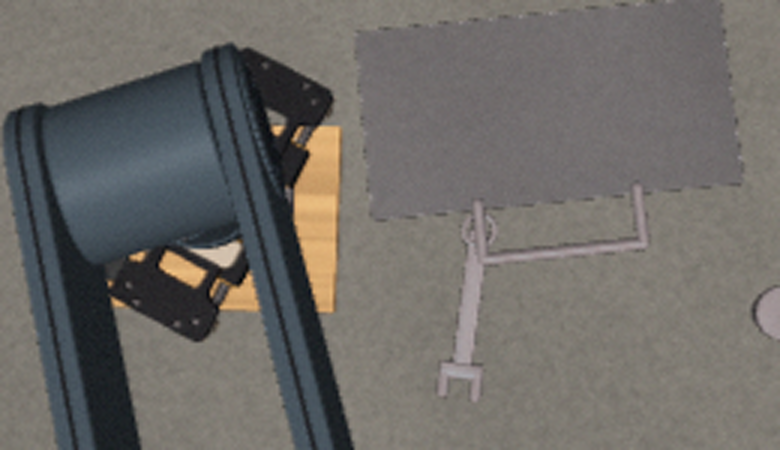

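The lid is empty; the arm hides the board. Next is the pull bar, with the fingers only partly open.

Request:
move_arm:
  deltas:
    - [0.028,[-0.034,0.0126,0],0]
    - [0.028,[-0.034,0.0126,0],0]
    - [0.028,[-0.034,0.0126,0],0]
    - [0.028,[-0.034,0.0126,0],0]
    - [0.028,[-0.034,0.0126,0],0]
    - [0.028,[-0.034,0.0126,0],0]
    - [0.028,[-0.034,0.0126,0],-7]
    - [0.028,[0,0,0],-7]
    - [0.028,[0,0,0],-7]
    - [0.028,[0,0,0.02],-7]
    - [0.028,[0,0,0.03],-4.4]
    - [0.028,[0,0,0.02],0]
    - [0.028,[0,0,0],0]
    - [0.028,[0,0,0],0]

```text
t: 17.75
ee_pos: [433.3, 13.0, 307.6]
tcp_rot: [-0.001, 0.686, 0.727, -0.0]
contact_force: [-0.1, -0.1, 0.4]
finger_gap: 27.9
gripper_force: 0.0
```

Run:
```python
from h import *
snap('top','top4')
b=cv2.imread('pics/top4.png')[195:345,130:390]; cv2.imwrite('pics/c4.png',cv2.resize(b,None,fx=3,fy=3,interpolation=cv2.INTER_CUBIC))
go(432,8,74,94.2)
```

```text
shift mm (tool) [-4.7 -2.2 48.5] turn -0.8 now ang 93.4 gap 27.8 F [-0.   0.1  0.1] tip [433.9  12.9 122.5] t 17.8 q6 -0.29
```

View pics/c4.png

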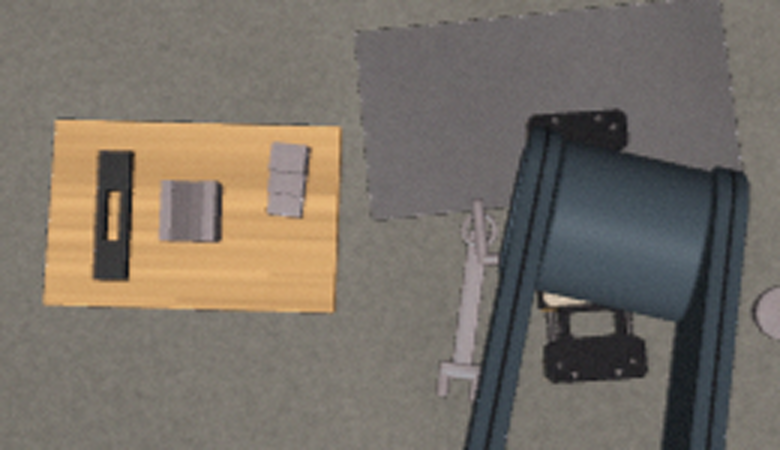

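All three objects are on the board: strap (113,215), vee (190,211) and step (288,180) in the crop. I'll lower onto the bar.

Request:
move_arm:
  deltas:
    - [0.028,[-0.003,-0.0015,0.01],-0.8]
    - [0.028,[0,0,0.015],0]
    - [0.028,[0,0,0.012],0]
    - [0.028,[0,0,0.008],0]
    - [0.028,[0,0,0.003],0]
    - [0.028,[0,0,0],0]
    - [0.0,[0,0,0],0]
    - [0.0,[0,0,0],0]
    - [0.0,[0,0,0],0]
    - [0.0,[0,0,0],0]
    - [0.0,[0,0,0],0]
  squeeze: 20

```text
t: 18.72
ee_pos: [433.1, 9.8, 260.4]
tcp_rot: [0.001, 0.68, 0.733, 0.001]
contact_force: [3.1, 1.8, 0.5]
finger_gap: 9.3
gripper_force: 20.0
```

```bash
python3 -c "
from h import *
go(432,8,74,94.2)"
```

```text
shift mm (tool) [-1.7 -1.2  0.3] turn 0.1 now ang 94.3 gap 9.3 F [3.1 1.8 0.5] tip [433.1   9.8  74.3] t 18.7 q6 -0.31
```

```bash
python3 -c "
import numpy as np
p=0.015+0.085*np.arange(21)
print((.195*np.c_[-np.diff(np.cos(p)),-np.diff(np.sin(p))]).round(4).tolist())"
```

```text
[[0.001, -0.0165], [0.0024, -0.0164], [0.0037, -0.0161], [0.0051, -0.0158], [0.0064, -0.0153], [0.0077, -0.0147], [0.0089, -0.014], [0.0101, -0.0132], [0.0111, -0.0123], [0.0121, -0.0113], [0.0131, -0.0102], [0.0139, -0.0091], [0.0146, -0.0078], [0.0152, -0.0066], [0.0157, -0.0053], [0.0161, -0.0039], [0.0164, -0.0025], [0.0165, -0.0011], [0.0166, 0.0003], [0.0165, 0.0017]]
```

Request:
move_arm:
  deltas:
    - [0,[0,0.001,-0.0165],0]
    - [0,[0,0.0024,-0.0164],0]
    - [0,[0,0.0037,-0.0161],0]
    - [0,[0,0.0051,-0.0158],0]
    - [0,[0,0.0064,-0.0153],0]
    - [0,[0,0.0077,-0.0147],0]
    - [0,[0,0.0089,-0.014],0]
    - [0,[0,0.0101,-0.0132],0]
    - [0,[0,0.0111,-0.0123],0]
    - [0,[0,0.0121,-0.0113],0]
    - [0,[0,0,0],0]
    - [0,[0,0,0],0]
  squeeze: 25

```text
t: 19.72
ee_pos: [500.1, 15.4, 405.1]
tcp_rot: [-0.001, 0.68, 0.734, -0.0]
contact_force: [-2.5, 2.0, 0.4]
finger_gap: 9.1
gripper_force: 25.1
```

```bash
python3 -c "
from h import *
import numpy as np
a=np.radians(4.2); h=np.array([433.1,9.8])+195*np.array([np.cos(a),np.sin(a)])
p=.865; b=h-195*np.cos(p)*np.array([np.cos(a),np.sin(a)]); print(h)
go(b[0],b[1],71.3+195*np.sin(p),94.2)"
```

```text
[627.57632306  24.08144844]
shift mm (tool) [-0.7  1.3 -0.7] turn 0.2 now ang 94.4 gap 9.1 F [-2.5  2.   0.4] tip [500.1  15.4 219. ] t 19.7 q6 -0.27
```

Tracking the arc well; second half.

Request:
move_arm:
  deltas:
    - [0,[0,0.0131,-0.0102],0]
    - [0,[0,0.0139,-0.0091],0]
    - [0,[0,0.0146,-0.0078],0]
    - [0,[0,0.0152,-0.0066],0]
    - [0,[0,0.0157,-0.0053],0]
    - [0,[0,0.0161,-0.0039],0]
    - [0,[0,0.0164,-0.0025],0]
    - [0,[0,0.0165,-0.0011],0]
    - [0,[0,0.0166,0.0003],0]
    - [0,[0,0.0165,0.0017],0]
    - [0,[0,0,0],0]
    - [0,[0,0,0],0]

```text
t: 20.72
ee_pos: [655.1, 27.6, 449.1]
tcp_rot: [-0.001, 0.68, 0.734, 0.001]
contact_force: [0.3, 4.1, 3.5]
finger_gap: 9.1
gripper_force: 25.1
```

```bash
python3 -c "
from h import *
import numpy as np
a=np.radians(4.2); h=np.array([433.1,9.8])+195*np.array([np.cos(a),np.sin(a)])
p=1.75; b=h-195*np.cos(p)*np.array([np.cos(a),np.sin(a)]); print(h)
go(b[0],b[1],71.3+195*np.sin(p),94.2)"
```

```text
[627.57632306  24.08144844]
shift mm (tool) [-1.5  7.1 -0.2] turn 0.2 now ang 94.4 gap 9.1 F [0.3 4.1 3.5] tip [655.1  27.6 263. ] t 20.7 q6 -0.2
```

Request:
move_arm:
  deltas:
    - [0,[0,0.007,0.001],0]
    - [0,[0,0,0],0]
    - [0.05,[0,0,0],0]
    - [0.05,[0,0,0],0]
    - [0.05,[0,0,0],0]
    - [0.05,[0,0,0],0]
    - [0.05,[0,0,0],0]
    - [0.05,[0,0.004,-0.015],0]
    - [0.05,[0,0,-0.02],0]
    - [0.05,[0,0,-0.02],0]
    - [0.05,[0,-0.01,-0.01],0]
    - [0.05,[-0.02,-0.03,0],0]
    - [0.05,[-0.03,-0.025,0],0]
    - [0.05,[-0.035,-0.02,0],0]
    - [0.05,[-0.035,-0.015,0],0]
    - [0.05,[-0.035,-0.015,0],0]
    - [0.05,[-0.035,-0.015,0],0]
    - [0.05,[-0.035,-0.015,0],0]
    - [0.05,[-0.035,0,0],0]
    - [0.05,[-0.035,0,0],0]

```text
t: 22.38
ee_pos: [541.5, -279.0, 514.4]
tcp_rot: [0.0, 0.68, 0.733, -0.0]
contact_force: [0.5, -0.3, -0.3]
finger_gap: 49.9
gripper_force: 0.0
```

Run:
```python
from h import *
snap('scene','scene5');snap('top','top5')
b=cv2.imread('pics/top5.png')[165:305,240:400]; b=cv2.resize(b,None,fx=4,fy=4,interpolation=cv2.INTER_CUBIC)
cv2.imwrite('pics/c5.png',b)
go(530,-340,80,4.2)
```

```text
shift mm (tool) [-56.7 -16.  246.4] turn 89.8 now ang 94.0 gap 50.0 F [ 0.4 -0.1  0.3] tip [ 542.  -282.3  326.4] t 22.5 q6 -0.73
```

View pics/c5.png

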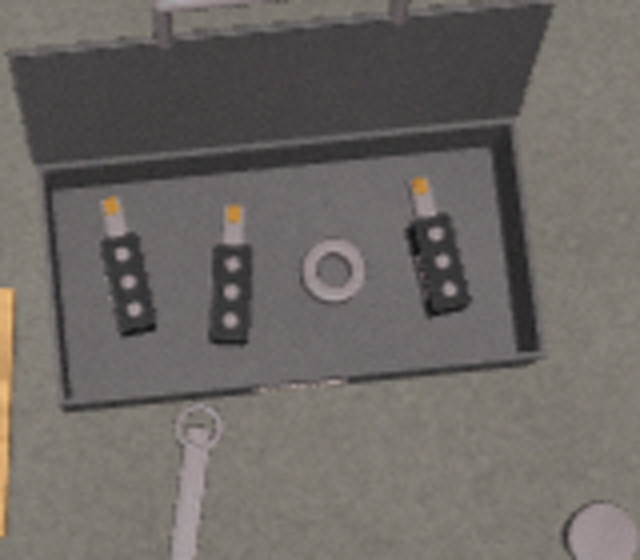

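The chest is open. In the crop, the screw lines on the three holders run (122,254)–(134,309), (233,263)–(230,320) and (436,233)–(449,289), bits pointing away; the collar is at (333,270).

Run:
```python
from h import *
C=lambda L:[(240+(x+.5)/4-.5,165+(y+.5)/4-.5) for x,y in L]
for n,L in dict(A=[(122,254),(129,281),(134,309)],B=[(233,263),(231,291),(230,320)],C=[(436,233),(443,261),(449,289)]).items():
    p=pt('top',C(L),48); d=p[0]-p[2]; print(n,p.mean(0).round(1),np.degrees(np.arctan2(d[1],d[0])).round(1), px('scene',[*p.mean(0),48]))
print('blockA', pt('top',C([(103,238),(137,234),(155,328),(122,334)]),48).mean(0),'C',pt('top',C([(417,218),(450,213),(468,304),(435,312)]),48).mean(0),'B',pt('top',C([(217,245),(251,247),(246,341),(212,340)]),48).mean(0))
p=pt('top',C([(333,270)]),30);print('collar',p)
b=cv2.imread('pics/scene5.png')[160:280,170:330]; cv2.imwrite('pics/s5.png',cv2.resize(b,None,fx=4,fy=4,interpolation=cv2.INTER_CUBIC))
```

```text
A [543.8 129.7] 11.9 [[290.5 219.1]]
B [536.9  64.5] -3.6 [[269.2 220. ]]
C [555.1 -69.7] 11.4 [[225.8 227.5]]
blockA [542.5   129.125] C [554.725 -69.6  ] B [535.775  64.375]
collar [[552.   -1.6]]
```

Request:
move_arm:
  deltas:
    - [0.036,[0,0,0.02],7]
    - [0.036,[0,0,0.03],7]
    - [0.036,[0,0,0.03],7]
    - [0.036,[0,0,0.03],7]
    - [0.036,[0,0,0.02],7]
    - [0.036,[0,0,0],7]
    - [0.036,[0,0,0],7]
    - [0.036,[0,0,0],7]
    - [0.036,[0,0,0],7]
    - [0.036,[0,0,0],7]
    - [0.036,[0,0,0],7]
    - [0.036,[0,0,0],5.6]
    - [0.036,[0,0,0],0]

```text
t: 23.57
ee_pos: [542.8, -276.6, 383.8]
tcp_rot: [-0.0, 0.995, 0.101, -0.0]
contact_force: [-0.3, -0.2, 0.1]
finger_gap: 36.2
gripper_force: 0.0
```

```bash
python3 -c "
from h import *
go(555,-69.6,130,11.4)"
```

```text
shift mm (tool) [  53.4 -200.3   67.7] turn 0.2 now ang 11.6 gap 36.2 F [-0.3 -0.2  0.1] tip [ 542.8 -276.6  197.7] t 23.6 q6 0.71
```

Request:
move_arm:
  deltas:
    - [0.036,[0.0089,-0.0334,0],0]
    - [0.036,[0.0089,-0.0334,0],0]
    - [0.036,[0.0089,-0.0334,0],0]
    - [0.036,[0.0089,-0.0334,0],0]
    - [0.036,[0.0089,-0.0334,0],0]
    - [0.036,[0.0089,-0.0334,0],0]
    - [0.036,[0,0,0.02],0]
    - [0.036,[0,0,0.03],0]
    - [0.036,[0,0,0.03],0]
    - [0.036,[0,0,0.02],0]
    - [0.036,[0,0,0],0]
    - [0.036,[0,0,0],0]

```text
t: 24.57
ee_pos: [554.2, -70.0, 283.3]
tcp_rot: [-0.001, 0.995, 0.103, -0.001]
contact_force: [-1.0, -0.3, 0.5]
finger_gap: 36.0
gripper_force: 0.0
```

```bash
python3 -c "
from h import *
go(555,-69.6,26,11.4)"
```

```text
shift mm (tool) [ 0.8 -0.3 71.2] turn 0.5 now ang 11.9 gap 36.0 F [-1.  -0.3  0.5] tip [554.2 -70.   97.2] t 24.6 q6 1.04
```

Request:
move_arm:
  deltas:
    - [0.036,[0,0,0.02],0]
    - [0.036,[0,0,0.02],0]
    - [0.036,[0,0,0.016],0]
    - [0.036,[0,0,0.01],0]
    - [0.036,[0,0,0.005],0]
    - [0.036,[0,0,0],0]
    - [0.0,[0,0,0],0]
    - [0.0,[0,0,0],0]
    - [0.0,[0,0,0],0]
    - [0.0,[0,0,0],0]
    - [0.0,[0,0,0],0]
    - [0.0,[0,0,-0.01],0]
    - [0.0,[0,0,-0.02],0]
    - [0.0,[0,0,-0.03],0]
    - [0.0,[0,0,-0.03],0]
    - [0.0,[0,0,-0.02],0]
    - [0.0,[0,0,-0.01],0]
    - [0.0,[0,0,0],0]
    - [0.0,[0,0,0],0]
  squeeze: 50

```text
t: 26.15
ee_pos: [554.5, -70.5, 332.4]
tcp_rot: [-0.0, 0.995, 0.102, -0.0]
contact_force: [-0.5, -0.7, -5.3]
finger_gap: 22.9
gripper_force: 50.0
```

```bash
python3 -c "
from h import *
go(497,-409,26,-4.5)"
```

```text
shift mm (tool) [-125.1  319.8  120.3] turn 16.2 now ang 11.7 gap 22.9 F [-0.5 -0.7 -5.3] tip [554.5 -70.5 146.3] t 26.1 q6 1.04
```

Request:
move_arm:
  deltas:
    - [0.0,[-0.0139,0.0355,0],0]
    - [0.0,[-0.0139,0.0355,0],0]
    - [0.0,[-0.0139,0.0355,0],0]
    - [0.0,[-0.0139,0.0355,0],0]
    - [0.0,[-0.0139,0.0355,0],0]
    - [0.0,[-0.0139,0.0355,0],0]
    - [0.0,[-0.0139,0.0355,0],0]
    - [0.0,[-0.0139,0.0355,0],0]
    - [0.0,[-0.0139,0.0355,0],0]
    - [0.0,[0,0,0],7]
    - [0.0,[0,0,0.02],7]
    - [0.0,[0,0,0.03],2.2]
    - [0.0,[0,0,0.03],0]
    - [0.0,[0,0,0.02],0]
    - [0.0,[0,0,0.005],0]
    - [0.0,[0,0,0],0]
    - [0.0,[0,0,0],0]

```text
t: 27.57
ee_pos: [497.3, -408.8, 227.3]
tcp_rot: [-0.0, 0.999, -0.039, -0.0]
contact_force: [0.1, 0.4, -3.4]
finger_gap: 23.9
gripper_force: 50.0
```

```bash
python3 -c "
from h import *
go(497,-409,26,-4.5)"
```

```text
shift mm (tool) [-0.3  0.2 15.2] turn 0.0 now ang -4.5 gap 23.9 F [ 0.1  0.4 -3.4] tip [ 497.3 -408.8   41.2] t 27.6 q6 0.79
```

Request:
move_arm:
  deltas:
    - [0.0,[0,0,0.008],0]
    - [0.0,[0,0,0.004],0]
    - [0.0,[0,0,0.002],0]
    - [0.0,[0,0,0],0]
    - [0.036,[0,0,0],0]
    - [0.036,[0,0,0],0]
    - [0.036,[0,0,0],0]
    - [0.036,[0,0,-0.02],0]
    - [0.036,[0,0,-0.03],0]
    - [0.036,[0,0,-0.04],0]
    - [0.036,[0,0,-0.03],0]
    - [0.036,[0,0,-0.01],-1]
    - [0.036,[0,0,0],0]
    - [0.036,[0,0,0],0]

```text
t: 28.73
ee_pos: [497.2, -408.6, 343.9]
tcp_rot: [0.0, 1.0, -0.03, 0.0]
contact_force: [0.3, -0.0, 0.0]
finger_gap: 36.1
gripper_force: 0.0
```

```bash
python3 -c "
from h import *
go(536.5,64.4,100,-3.6)"
```

```text
shift mm (tool) [  10.5 -474.5   57.8] turn 0.1 now ang -3.5 gap 36.1 F [ 0.3 -0.   0. ] tip [ 497.2 -408.6  157.8] t 28.7 q6 0.77
```

Request:
move_arm:
  deltas:
    - [0.036,[0.0008,-0.0365,0],0]
    - [0.036,[0.0008,-0.0365,0],0]
    - [0.036,[0.0008,-0.0365,0],0]
    - [0.036,[0.0008,-0.0365,0],0]
    - [0.036,[0.0008,-0.0365,0],0]
    - [0.036,[0.0008,-0.0365,0],0]
    - [0.036,[0.0008,-0.0365,0],0]
    - [0.036,[0.0008,-0.0365,0],0]
    - [0.036,[0.0008,-0.0365,0],0]
    - [0.036,[0.0008,-0.0365,0],0]
    - [0.036,[0.0008,-0.0365,0],0]
    - [0.036,[0.0008,-0.0365,0],0]
    - [0.036,[0.0008,-0.0365,0],0]
    - [0.036,[0,0,0.02],0]
    - [0.036,[0,0,0.025],0]
    - [0.036,[0,0,0.012],0]
    - [0.036,[0,0,0],0]
    - [0.036,[0,0,0],0]

```text
t: 30.23
ee_pos: [535.6, 64.4, 284.5]
tcp_rot: [-0.0, 1.0, -0.03, -0.003]
contact_force: [0.3, 0.0, 0.7]
finger_gap: 36.1
gripper_force: 0.0
```

```bash
python3 -c "
from h import *
go(536.5,64.4,26,-3.6)"
```

```text
shift mm (tool) [ 0.9 -0.1 72.4] turn 0.1 now ang -3.5 gap 36.1 F [0.3 0.  0.7] tip [535.6  64.4  98.4] t 30.2 q6 1.54
```

Request:
move_arm:
  deltas:
    - [0.036,[0,0,0.02],0]
    - [0.036,[0,0,0.02],0]
    - [0.036,[0,0,0.016],0]
    - [0.036,[0,0,0.01],0]
    - [0.036,[0,0,0.005],0]
    - [0.036,[0,0,0],0]
    - [0.0,[0,0,0],0]
    - [0.0,[0,0,0],0]
    - [0.0,[0,0,0],0]
    - [0.0,[0,0,0],0]
    - [0.0,[0,0,0],0]
    - [0.0,[0,0,-0.01],0]
    - [0.0,[0,0,-0.02],0]
    - [0.0,[0,0,-0.03],0]
    - [0.0,[0,0,-0.03],0]
    - [0.0,[0,0,-0.02],0]
    - [0.0,[0,0,-0.01],0]
    - [0.0,[0,0,0],0]
    - [0.0,[0,0,0],0]

```text
t: 31.82
ee_pos: [536.0, 64.2, 335.4]
tcp_rot: [0.0, 1.0, -0.03, -0.0]
contact_force: [-0.3, 0.4, -3.9]
finger_gap: 23.3
gripper_force: 49.9
```

```bash
python3 -c "
from h import *
go(502.4,-339,26,-4.5)"
```

```text
shift mm (tool) [ -9.1 404.5 123.3] turn 1.0 now ang -3.5 gap 23.3 F [-0.3  0.4 -3.9] tip [536.   64.2 149.3] t 31.8 q6 1.54
```

Request:
move_arm:
  deltas:
    - [0.0,[-0.0008,0.0368,0],0]
    - [0.0,[-0.0008,0.0368,0],0]
    - [0.0,[-0.0008,0.0368,0],0]
    - [0.0,[-0.0008,0.0368,0],0]
    - [0.0,[-0.0008,0.0368,0],0]
    - [0.0,[-0.0008,0.0368,0],0]
    - [0.0,[-0.0008,0.0368,0],0]
    - [0.0,[-0.0008,0.0368,0],0]
    - [0.0,[-0.0008,0.0368,0],0]
    - [0.0,[-0.0008,0.0368,0],0]
    - [0.0,[-0.0008,0.0368,0],1]
    - [0.0,[0,0,0.02],0]
    - [0.0,[0,0,0.03],0]
    - [0.0,[0,0,0.03],0]
    - [0.0,[0,0,0.02],0]
    - [0.0,[0,0,0.005],0]
    - [0.0,[0,0,0],0]
    - [0.0,[0,0,0],0]

```text
t: 33.32
ee_pos: [503.2, -339.2, 230.3]
tcp_rot: [-0.0, 0.999, -0.039, -0.001]
contact_force: [0.7, -0.1, -3.1]
finger_gap: 23.5
gripper_force: 49.9
```

```bash
python3 -c "
from h import *
go(502.4,-339,27,-4.5)"
```

```text
shift mm (tool) [-0.8 -0.2 17.2] turn 0.0 now ang -4.5 gap 23.5 F [ 0.7 -0.1 -3.1] tip [ 503.2 -339.2   44.2] t 33.3 q6 0.87
```

Request:
move_arm:
  deltas:
    - [0.0,[0,0,0.009],0]
    - [0.0,[0,0,0.005],0]
    - [0.0,[0,0,0.0025],0]
    - [0.0,[0,0,0],0]
    - [0.036,[0,0,0],0]
    - [0.036,[0,0,0],0]
    - [0.036,[0,0,0],0]
    - [0.036,[0,0,-0.02],0]
    - [0.036,[0,0,-0.03],0]
    - [0.036,[0,0,-0.04],0]
    - [0.036,[0,0,-0.03],-7]
    - [0.036,[0,0,-0.015],-7]
    - [0.036,[0,0,0],-2.4]
    - [0.036,[0,0,0],0]
    - [0.036,[0,0,0],0]

```text
t: 34.57
ee_pos: [503.1, -339.2, 349.3]
tcp_rot: [0.0, 0.995, 0.103, -0.0]
contact_force: [0.1, 0.4, -0.0]
finger_gap: 35.8
gripper_force: 0.0
```

```bash
python3 -c "
from h import *
go(543.2,129.5,100,11.9)"
```

```text
shift mm (tool) [ 135.4 -450.5   63.2] turn -0.1 now ang 11.8 gap 35.8 F [ 0.1  0.4 -0. ] tip [ 503.1 -339.2  163.2] t 34.6 q6 0.59
```

13 rows of (10.4, −34.65).

Request:
move_arm:
  deltas:
    - [0.036,[0.0104,-0.0346,0],0]
    - [0.036,[0.0104,-0.0346,0],0]
    - [0.036,[0.0104,-0.0346,0],0]
    - [0.036,[0.0104,-0.0346,0],0]
    - [0.036,[0.0104,-0.0346,0],0]
    - [0.036,[0.0104,-0.0346,0],0]
    - [0.036,[0.0104,-0.0346,0],0]
    - [0.036,[0.0104,-0.0346,0],0]
    - [0.036,[0.0104,-0.0346,0],0]
    - [0.036,[0.0104,-0.0346,0],0]
    - [0.036,[0.0104,-0.0346,0],0]
    - [0.036,[0.0104,-0.0346,0],0]
    - [0.036,[0.0104,-0.0346,0],0]
    - [0.036,[0,0,0.02],0]
    - [0.036,[0,0,0.025],0]
    - [0.036,[0,0,0.015],0]
    - [0.036,[0,0,0],0]
    - [0.036,[0,0,0],0]

```text
t: 36.07
ee_pos: [542.0, 128.7, 287.9]
tcp_rot: [-0.0, 0.995, 0.103, -0.002]
contact_force: [0.9, 0.1, 0.2]
finger_gap: 35.7
gripper_force: 0.0
```

```bash
python3 -c "
from h import *
go(543.2,129.5,26,11.9)"
```

```text
shift mm (tool) [ 1.3 -0.5 75.8] turn -0.0 now ang 11.9 gap 35.7 F [0.9 0.1 0.2] tip [542.  128.7 101.8] t 36.1 q6 1.4
```

Request:
move_arm:
  deltas:
    - [0.036,[0.001,0,0.02],0]
    - [0.036,[0,0,0.02],0]
    - [0.036,[0,0,0.018],0]
    - [0.036,[0,0,0.012],0]
    - [0.036,[0,0,0.005],0]
    - [0.036,[0,0,0],0]
    - [0.0,[0,0,0],0]
    - [0.0,[0,0,0],0]
    - [0.0,[0,0,0],0]
    - [0.0,[0,0,0],0]
    - [0.0,[0,0,0],0]
    - [0.0,[0,0,-0.01],0]
    - [0.0,[0,0,-0.02],0]
    - [0.0,[0,0,-0.03],0]
    - [0.0,[0,0,-0.03],0]
    - [0.0,[0,0,-0.02],0]
    - [0.0,[0,0,-0.01],0]
    - [0.0,[0,0,0],0]
    - [0.0,[0,0,0],0]

```text
t: 37.65
ee_pos: [543.1, 128.9, 333.9]
tcp_rot: [0.0, 0.995, 0.104, -0.0]
contact_force: [0.0, 0.3, -3.5]
finger_gap: 23.5
gripper_force: 50.0
```

```bash
python3 -c "
from h import *
go(507.9,-269,27,-4.5)"
```

```text
shift mm (tool) [-116.6  382.   120.8] turn 16.4 now ang 11.9 gap 23.5 F [ 0.   0.3 -3.5] tip [543.1 128.9 147.8] t 37.6 q6 1.4
```

Request:
move_arm:
  deltas:
    - [0.0,[-0.0106,0.0347,0],0]
    - [0.0,[-0.0106,0.0347,0],0]
    - [0.0,[-0.0106,0.0347,0],0]
    - [0.0,[-0.0106,0.0347,0],0]
    - [0.0,[-0.0106,0.0347,0],0]
    - [0.0,[-0.0106,0.0347,0],0]
    - [0.0,[-0.0106,0.0347,0],0]
    - [0.0,[-0.0106,0.0347,0],0]
    - [0.0,[-0.0106,0.0347,0],0]
    - [0.0,[-0.0106,0.0347,0],0]
    - [0.0,[-0.0106,0.0347,0],0]
    - [0.0,[0,0,0],7]
    - [0.0,[0,0,0],7]
    - [0.0,[0,0,0.02],2.4]
    - [0.0,[0,0,0.03],0]
    - [0.0,[0,0,0.03],0]
    - [0.0,[0,0,0.02],0]
    - [0.0,[0,0,0.004],0]
    - [0.0,[0,0,0],0]
    - [0.0,[0,0,0],0]

```text
t: 39.32
ee_pos: [508.3, -268.7, 230.0]
tcp_rot: [-0.0, 0.999, -0.039, -0.0]
contact_force: [0.0, 0.0, -4.0]
finger_gap: 23.8
gripper_force: 50.0
```

```bash
python3 -c "
from h import *
go(507.9,-269,27,-4.5)"
```

```text
shift mm (tool) [-0.4  0.4 16.9] turn 0.0 now ang -4.5 gap 23.8 F [ 0.  0. -4.] tip [ 508.3 -268.7   43.9] t 39.3 q6 0.97
```

Request:
move_arm:
  deltas:
    - [0.0,[0,0,0.009],0]
    - [0.0,[0,0,0.005],0]
    - [0.0,[0,0,0.0025],0]
    - [0.0,[0,0,0],0]
    - [0.036,[0,0,0],0]
    - [0.036,[0,0,0],0]
    - [0.036,[0,0,0],0]
    - [0.036,[0,0,-0.02],0]
    - [0.036,[0,0,-0.04],0]
    - [0.036,[0,0,-0.04],0]
    - [0.036,[0,0,-0.04],-7]
    - [0.036,[0,0,-0.04],-7]
    - [0.036,[0,0,-0.04],-7]
    - [0.036,[0,0,-0.04],-7]
    - [0.036,[0,0,-0.03],-7]
    - [0.036,[0,0,0],-7]
    - [0.036,[0,0,0],-7]
    - [0.036,[0,0,0],-7]
    - [0.036,[0,0,0],-7]
    - [0.036,[0,0,0],-7]

```text
t: 40.98
ee_pos: [508.2, -268.6, 504.1]
tcp_rot: [0.0, 0.839, 0.544, 0.0]
contact_force: [0.5, 0.0, 1.2]
finger_gap: 36.2
gripper_force: 0.0
```

Request:
move_arm:
  deltas:
    - [0.036,[0,0,0],-7]
    - [0.036,[0,0,0],-7]
    - [0.036,[0,0,0],-7]
    - [0.036,[0,0,0],-7]
    - [0.036,[0,0,0],0]

```text
t: 41.4
ee_pos: [508.2, -268.6, 503.9]
tcp_rot: [0.0, 0.683, 0.73, -0.0]
contact_force: [-0.5, 0.3, -0.7]
finger_gap: 36.0
gripper_force: 0.0
```

Run:
```python
from h import *
snap('scene','scene6');snap('top','top6')
b=cv2.imread('pics/scene6.png')[150:290,70:420]; b=cv2.resize(b,(800,320),interpolation=cv2.INTER_CUBIC)
t=cv2.imread('pics/top6.png')[150:270,240:540]; t=cv2.resize(t,(700,280),interpolation=cv2.INTER_CUBIC); t=cv2.copyMakeBorder(t,0,0,0,100,0)
cv2.imwrite('pics/c6.png',np.vstack([b,t]))
a=np.radians(4.2);e=np.array([np.cos(a),np.sin(a)]);g=np.array([-e[1],e[0]])
for th in(1.75,1.8,1.85):
  c=np.array([627.6,24.1])+g*8-195*np.cos(th+.015)*e; z=85+195*np.sin(th+.015)
  for k in(-65,65): P=[*(c+k*g),z+0]; print(th,np.round(P),px('top',P),px('scene',P))
go(674.4,27.5,300,94.2)
```

```text
1.75 [669. -30. 276.] [[343.7 164. ]] [[240.  175.8]]
1.75 [660. 100. 276.] [[283. 169.]] [[289.2 170.1]]
1.8 [679. -29. 274.] [[343.1 160. ]] [[240.7 178.2]]
1.8 [669. 100. 274.] [[282.6 164.9]] [[290.2 172.5]]
1.85 [688. -29. 272.] [[342.6 156. ]] [[241.5 180.8]]
1.85 [679. 101. 272.] [[282.2 160.9]] [[291.1 175. ]]
shift mm (tool) [286.1 182.9  17.8] turn -0.9 now ang 93.3 gap 36.2 F [0.6 0.3 0.3] tip [ 508.3 -268.6  317.8] t 41.5 q6 -0.74
```

View pics/c6.png

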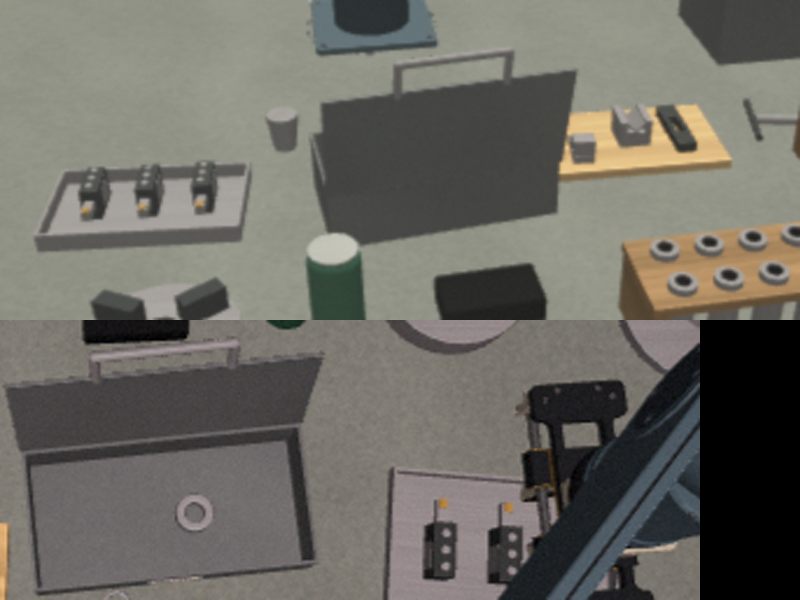

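All three holders stand in the tray, the collar is alone in the chest and the lid rests at about 1.8 rad with its bar at top pixels (280,165)–(342,161). I'll move back to the bar.

Request:
move_arm:
  deltas:
    - [0.05,[0.0318,0.0203,0],0]
    - [0.05,[0.0318,0.0203,0],0]
    - [0.05,[0.0318,0.0203,0],0]
    - [0.05,[0.0318,0.0203,0],0]
    - [0.05,[0.0318,0.0203,0],0]
    - [0.05,[0.0318,0.0203,0],0]
    - [0.05,[0.0318,0.0203,0],0]
    - [0.05,[0.0318,0.0203,0],0]
    - [0.05,[0.0318,0.0203,0],-0.9]
    - [0.05,[0,0,0],0]
    - [0.05,[0,0,0],0]
    - [0.05,[0,0,0],0]

```text
t: 42.5
ee_pos: [673.0, 28.2, 503.5]
tcp_rot: [-0.0, 0.68, 0.733, -0.0]
contact_force: [0.3, -0.7, 0.2]
finger_gap: 50.1
gripper_force: 0.0
```

```bash
python3 -c "
from h import *
go(674.4,27.5,260,94.2)"
```

```text
shift mm (tool) [-0.8  1.4 57.4] turn 0.1 now ang 94.3 gap 50.1 F [ 0.3 -0.7  0.2] tip [673.   28.2 317.4] t 42.5 q6 -0.2
```

Request:
move_arm:
  deltas:
    - [0.05,[0,0.0014,0.015],0]
    - [0.05,[0,0,0.02],0]
    - [0.05,[0,0,0.014],0]
    - [0.05,[0,0,0.008],0]
    - [0.05,[0,0,0],0]
    - [0.05,[0,0,0],0]
    - [0,[0,0,0],0]
    - [0,[0,0,0],0]
    - [0,[0,0,0],0]
    - [0,[0,0,0],0]
    - [0,[0,0,0],0]
    - [0,[0,0,0],0]
  squeeze: 25

```text
t: 43.5
ee_pos: [674.4, 28.5, 447.1]
tcp_rot: [0.0, 0.679, 0.734, 0.0]
contact_force: [1.3, -0.6, -0.6]
finger_gap: 14.7
gripper_force: 0.0
```

```bash
python3 -c "
from h import *
go(674.4,27.5,260,94.2)
import numpy as np
p=1.815-0.09*np.arange(21)
print((.195*np.c_[-np.diff(np.cos(p)),-np.diff(np.sin(p))]).round(4).tolist())"
```

```text
shift mm (tool) [-1.  -0.1  1. ] turn 0.2 now ang 94.4 gap 14.7 F [ 1.3 -0.6 -0.6] tip [674.4  28.5 261. ] t 43.5 q6 -0.2
[[-0.0172, -0.0035], [-0.0174, -0.0019], [-0.0175, -0.0003], [-0.0175, 0.0012], [-0.0173, 0.0028], [-0.017, 0.0044], [-0.0165, 0.0059], [-0.0159, 0.0073], [-0.0152, 0.0087], [-0.0144, 0.0101], [-0.0134, 0.0113], [-0.0123, 0.0125], [-0.0112, 0.0135], [-0.0099, 0.0145], [-0.0086, 0.0153], [-0.0072, 0.016], [-0.0057, 0.0166], [-0.0042, 0.017], [-0.0026, 0.0173], [-0.0011, 0.0175]]
```

Request:
move_arm:
  deltas:
    - [0,[0,0,0],0]
    - [0,[0,0,0],0]
    - [0,[0,0,0],0]
    - [0,[0,-0.0172,-0.0035],0]
    - [0,[0,-0.0174,-0.0019],0]
    - [0,[0,-0.0175,-0.0003],0]
    - [0,[0,-0.0175,0.0012],0]
    - [0,[0,-0.0173,0.0028],0]
    - [0,[0,-0.017,0.0044],0]
    - [0,[0,-0.0165,0.0059],0]
    - [0,[0,-0.0159,0.0073],0]
    - [0,[0,-0.0152,0.0087],0]
    - [0,[0,-0.0144,0.0101],0]
    - [0,[0,0,0],0]
    - [0,[0,0,0],0]

```text
t: 44.75
ee_pos: [507.9, 14.9, 411.9]
tcp_rot: [-0.0, 0.679, 0.734, -0.001]
contact_force: [-3.2, -4.0, 1.6]
finger_gap: 9.1
gripper_force: 24.9
```

```bash
python3 -c "
from h import *
a=np.radians(4.2); e=np.array([np.cos(a),np.sin(a)]); p=.915; b=np.array([627.6,24.1])-195*np.cos(p)*e
go(b[0],b[1],71.3+195*np.sin(p),94.2)"
```

```text
shift mm (tool) [ 0.4  1.1 -0.1] turn 0.2 now ang 94.4 gap 9.1 F [-3.2 -4.   1.6] tip [507.9  14.9 225.8] t 44.8 q6 -0.27
```

Request:
move_arm:
  deltas:
    - [0,[0,-0.0134,0.0113],0]
    - [0,[0,-0.0123,0.0125],0]
    - [0,[0,-0.0112,0.0135],0]
    - [0,[0,-0.0099,0.0145],0]
    - [0,[0,-0.0086,0.0153],0]
    - [0,[0,-0.0072,0.016],0]
    - [0,[0,-0.0057,0.0166],0]
    - [0,[0,-0.0042,0.017],0]
    - [0,[0,-0.0026,0.013],0]
    - [0,[0,-0.0011,0.012],0]
    - [0,[0,0,0.006],0]
    - [0,[0,0,0.002],0]
    - [0,[0,0,0],0]
    - [0,[0,0,0],0]

```text
t: 45.92
ee_pos: [433.5, 9.6, 262.9]
tcp_rot: [0.0, 0.679, 0.734, 0.0]
contact_force: [0.5, -2.6, -0.3]
finger_gap: 9.2
gripper_force: 25.0
```

```bash
python3 -c "
from h import *
go(433.1,9.8,74.3,94.2)"
```

```text
shift mm (tool) [ 0.3 -0.4  2.5] turn 0.2 now ang 94.4 gap 9.2 F [ 0.5 -2.6 -0.3] tip [433.5   9.6  76.8] t 45.9 q6 -0.31
```

2.5 mm above the shut position; I'll lower, release, and back off.

Request:
move_arm:
  deltas:
    - [0,[0,0,0.002],0]
    - [0,[0,0,0],0]
    - [0.028,[0,0,0],0]
    - [0.028,[0,0,0],0]
    - [0.028,[0,0,0],0]
    - [0.028,[0,0,0],0]
    - [0.028,[0,0,-0.015],0]
    - [0.028,[0,0,-0.03],0]
    - [0.028,[0,0,-0.04],0]
    - [0.028,[0,0,-0.04],0]
    - [0.028,[0,0,-0.04],0]
    - [0.028,[-0.035,0,0],0]
    - [0.028,[-0.035,0,0],0]
    - [0.028,[-0.035,0,0],0]
    - [0.028,[-0.035,0,0],0]
    - [0.028,[-0.035,0,0],0]
    - [0.028,[-0.035,0,0],0]
    - [0.028,[-0.035,0,0],0]
    - [0.028,[0,0,0],0]
    - [0.028,[0,0,0],0]

```text
t: 47.58
ee_pos: [451.8, -236.0, 424.7]
tcp_rot: [-0.001, 0.68, 0.733, 0.0]
contact_force: [-1.0, 0.4, -0.3]
finger_gap: 28.1
gripper_force: 0.0
```

Run:
```python
from h import *
snap('scene','scene7');snap('top','top7')
b=cv2.imread('pics/scene7.png')[150:290,70:420]; b=cv2.resize(b,(800,320),interpolation=cv2.INTER_CUBIC)
t=cv2.imread('pics/top7.png')[185:305,130:530]; t=cv2.resize(t,(800,240),interpolation=cv2.INTER_CUBIC)
cv2.imwrite('pics/c7.png',np.vstack([b,t])); go(433,10,74,94)
```

```text
shift mm (tool) [2.446e+02 1.000e-01 1.649e+02] turn 0.4 now ang 94.4 gap 28.2 F [-0.5  0.6 -0.3] tip [ 451.8 -233.9  238.9] t 47.7 q6 -0.77
```

View pics/c7.png

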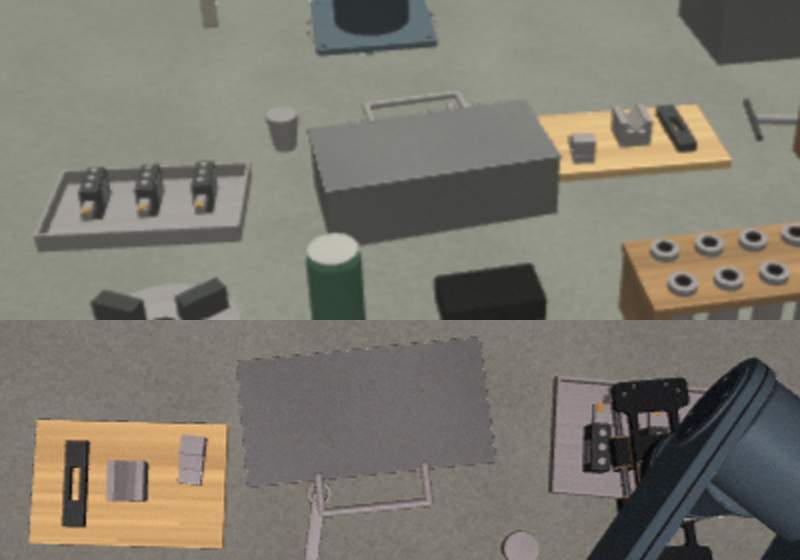

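The lid is shut. The holders are in the tray, the strap, vee and step blocks are on the board, and the arm is clear, so I'm handing in.

```bash
python3 -c "
from bench import ctrl
print(ctrl.sign_off())"
```

```text
the job is handed in; nothing more can be done
None
```

The job is handed in at about 48 s; sign-off returned no verdict, but the last pictures show the strap, vee and step blocks on the board, all three holders in the tray and the lid shut, with the collar left in the chest when I closed it.

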